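# Find the loose holding-down bolt of a herb grinder and hold its cap open

## Robot

A 6-joint arm with a two-finger parallel gripper is mounted at the origin on the work surface. World frame = base frame: x ahead of the robot, y to its left, z up, the work surface at z = 0. Lengths are in mm, angles in degrees, forces in N, time in s.
With the tool pointing down it reaches from about 300 to 850 mm from the base axis. Payload 4.2 kg.
Tool frame: the origin (TCP) lies between the finger pads; the fingertips stand 22 mm ahead of it and the grasp point (between the pads) lies 3 mm ahead of it; z points along the fingers, y is the direction in which the jaws open and shut (so a half turn about z gives the same grasp; the last joint's range is limited). The gripper opens to 91 mm and grips with 3 to 60 N. Pads are 32 mm wide; open, the fingers measure 118 mm over their backs; the gripper's body (76 mm by 178 mm) begins 60 mm behind the grasp point.
Start: joints at [62.968, 18.312, 89.639, -0, 72.044, -1.146], TCP at [251.04, 517.32, 235.976] pointing down, gripper open.
Joint ranges: [-177.97, 177.97], [-48.28, 115.42], [12.27, 149.76], [-77.06, 257.06], [2.81, 150.46], [-146.56, 146.56]. Speed limits (degrees/s): [147.25, 147.25, 180, 180, 180, 180].

## Interface

Orientations are given as [roll, pitch, yaw] about the fixed x, y, z axes, in that order (R = Rz(yaw) Ry(pitch) Rx(roll)).
In Python, from workcell import * gives the robot as it stands.
- The arm moves only by the shell command python3 -m jog 'ROWS' [OPENING] [FORCE]. ROWS is text: rows parted by semicolons, each of 6 numbers parted by spaces: the shift along the tool's x, y, z in units of 0.5 m (1.0 is 0.5 m), then the turn, a rotation vector about the tool's x, y, z in units of pi/2 rad (1.0 is pi/2 rad). A call has 1 to 20 rows; each row is the pose to reach, as a shift and turn from the pose measured when the call began, along the tool's axes at that moment; what a row does not reach only later rows make up. A row lasts 1/12 s, in which the tool goes at most 41.7 mm and 7.16 degrees, less where a joint would pass 70% of its speed; a pose out of reach is approached as far as the arm can. A call with a number of a shift or a turn outside -1 to 1 is refused whole. A call with a gripper value outside its range is refused whole. OPENING is the opening, from -1 (shut) to 1 (fully open), set as the call begins (- or left out, the last holds). The fingers move at their own pace and stop on an object; FORCE is the grip in N (left out, the last holds). Time passes only in rows, so rows that repeat a pose let the fingers close. It gives the time, the measured TCP pose, the force and the opening at its end, in the units of the state.
- state(): the state, without advancing time (a new reading comes with each control period).
- grab_frame(name): name is "side" or "top" or "wrist"; returns the picture (384x512x3 uint8, red, green, blue); there is no depth.
- calibration(name): a dict with "mtx" (3x3 intrinsics, pixels), "rvec" (rotation vector, rad) and "tvec" (3), from world to camera coordinates, as OpenCV has them. Camera axes: x right, y down, z forward; pixel columns grow to the right and rows downward; lengths in mm; the calibration is good to about 2 mm. The wrist camera is an equidistant fisheye: a pixel r from the principal point sees the ray r / f radians off the axis. A picture is of the moment at which its call begins: read the wrist's pose just before it. calibration takes no time and is no camera call; for the wrist camera it gives the pose at the moment of the call.
- job_done(): hands the job in, once; it reports no verdict.
Trained networks look in the newest picture that a camera, given by its name, has taken for a name from the list of things; names that differ only in an ending like _2 or _b are one class to them, and where a whole thing is asked for, a point or a joint stands for the part that bears it (a point fixed in the world has none). Each returns a list of dicts, best first, with "confidence" (0 to 1); they miss things now and then, are a little off and sometimes report something else, mostly with a low value. They report only what shows in the picture. A call takes as long as a camera call.
- spot_in(query, camera): "rect" ([left, top, right, bottom] in pixels, round what is visible of it).
- tip_of(query, camera): "location" ([column, row] in pixels: a listed point, or the origin of a listed thing).
The state is a dict: "time_s": time; "qpos": joint angles; "qvel": joint speeds; "effort": joint torques, N m; "ee_pos": TCP position; "ee_rot": TCP orientation; "force": force on the tool from outside, world axes, zero at the start; "torque": the same for the moment, N m; "gripper_width": finger opening in mm.
Only numpy, scipy, OpenCV 4.12 (cv2) and the standard library are available. Lean on these libraries where they do the work, as an engineer would, in place of code of your own. Each camera call takes 0.05 s, during which the arm holds its last target. There are 200 camera calls.

## Task

The swing grinder on the dispensary counter rattles and its loose holding-down bolt is to be tightened: first take the bar handle and tip the open drum 45 degrees towards the steel tray, keep it there for a second so that the last crumbs drop out, and bring it back fully upright. Then tap down on the closed caps of the three bolts along the grinder's front foot to find the loose one, which sinks and stays down while a tight one does not give, and swing open only that bolt's hinged cap, without pulling the bolt back up. Finish while holding that cap lifted at least 60 degrees for the spanner (it falls shut if let go), with the other two caps closed and nothing else on the counter disturbed.

Things in the scene. Friction and masses are not known exactly. Their poses are not given: they have to be found in the camera images.
- grinder: Herb grinder fixed on the counter: grey T-shaped base 12 mm thick, its front foot (75 x 262 mm, long along y) nearest the robot; a fork, arms front and rear, carries an open steel drum. Origin on the counter, x away from the robot, y left, z up. Three bolts at x -125, y +90, 0, -90 mm. Drum axis at x 55; fork arms 50 mm wide (y), front one at x -41 to -25 mm, 175 mm tall.
- drum (a joint): Tilt of the drum in rad: 0 = fully upright (a stop), grows as the mouth tips to the grinder's -y side, over the tray; 45 degrees is 0.785; stop at 1.3. It may start up to 0.2 off upright. Stiff: it stays where it is left and takes about 3 to 8 N at the handle.
- drum_pivot (a point): Centre of the drum on its tilt axis, 155 mm above the counter. The tilt axis runs through it along the grinder's x. Drum radius 62 mm; rim 85 mm above the axis, motor end 100 mm below it, when upright.
- drum_handle (a point): Middle of the drum's round black handle bar: diameter 12 mm, 80 mm long along the grinder's x, on two stays at its ends, 44 mm clear of the drum wall. Upright it is 112 mm to the +y side of the tilt axis and 55 mm above it (210 mm over the counter). It turns with the drum, up and over towards -y, and can turn in the fingers.
- bolt_1 (a joint): How far the left (+y) bolt has sunk, in m: 0 at the start. A tight bolt hardly moves (under 1.5 mm at a push of 25 N). The one loose bolt (any of the three; they look alike) sinks 9 mm under a push of about 3 N or more on its cap and stays down; a pull up of more than about 4 N raises it again.
- cap_1 (a joint): Opening of the left (+y) bolt's cap in rad: 0 closed, stop at 1.4. It swings up and away from the robot and falls shut if let go (weight and a light spring, under 1 N at its front edge).
- cap_1_top (a point): Centre of the top of the left (+y) bolt's cap, 70 mm over the counter while the bolt is up; moves with the cap. The cap is a plain aluminium box open below, over the hex head: 44 mm (x), 36 mm (y), 22 mm high, with a thumb lip 22 mm wide, 3 mm thick, sticking out 11 mm at the foot of its near side. Neighbours are 90 mm apart.
- cap_1_hinge (a point): Middle of the left (+y) cap's hinge line (along the grinder's y) at its far lower edge: closed, it is 24 mm beyond (+x) and 22 mm below the centre of the cap's top. Sinks with the bolt. Right under the cap is a flange of radius 21 mm, below that the mount cup, radius 24 mm, its rim 36 mm over the counter.
- bolt_2 (a joint): How far the middle bolt has sunk, in m: 0 at the start. A tight bolt hardly moves (under 1.5 mm at a push of 25 N). The one loose bolt (any of the three; they look alike) sinks 9 mm under a push of about 3 N or more on its cap and stays down; a pull up of more than about 4 N raises it again.
- cap_2 (a joint): Opening of the middle bolt's cap in rad: 0 closed, stop at 1.4. It swings up and away from the robot and falls shut if let go (weight and a light spring, under 1 N at its front edge).
- cap_2_top (a point): Centre of the top of the middle bolt's cap, 70 mm over the counter while the bolt is up; moves with the cap. The cap is a plain aluminium box open below, over the hex head: 44 mm (x), 36 mm (y), 22 mm high, with a thumb lip 22 mm wide, 3 mm thick, sticking out 11 mm at the foot of its near side. Neighbours are 90 mm apart.
- cap_2_hinge (a point): Middle of the middle cap's hinge line (along the grinder's y) at its far lower edge: closed, it is 24 mm beyond (+x) and 22 mm below the centre of the cap's top. Sinks with the bolt. Right under the cap is a flange of radius 21 mm, below that the mount cup, radius 24 mm, its rim 36 mm over the counter.
- bolt_3 (a joint): How far the right (-y) bolt has sunk, in m: 0 at the start. A tight bolt hardly moves (under 1.5 mm at a push of 25 N). The one loose bolt (any of the three; they look alike) sinks 9 mm under a push of about 3 N or more on its cap and stays down; a pull up of more than about 4 N raises it again.
- cap_3 (a joint): Opening of the right (-y) bolt's cap in rad: 0 closed, stop at 1.4. It swings up and away from the robot and falls shut if let go (weight and a light spring, under 1 N at its front edge).
- cap_3_top (a point): Centre of the top of the right (-y) bolt's cap, 70 mm over the counter while the bolt is up; moves with the cap. The cap is a plain aluminium box open below, over the hex head: 44 mm (x), 36 mm (y), 22 mm high, with a thumb lip 22 mm wide, 3 mm thick, sticking out 11 mm at the foot of its near side. Neighbours are 90 mm apart.
- cap_3_hinge (a point): Middle of the right (-y) cap's hinge line (along the grinder's y) at its far lower edge: closed, it is 24 mm beyond (+x) and 22 mm below the centre of the cap's top. Sinks with the bolt. Right under the cap is a flange of radius 21 mm, below that the mount cup, radius 24 mm, its rim 36 mm over the counter.
- tray: Shallow steel tray 180 x 150 x 28 mm, loose on the counter at the grinder's -y side under the drum's mouth. Origin under its centre. A bystander.
- lid: Loose round steel lid of the drum, diameter 128 mm, 42 mm high with its knob, lying on the counter. Origin under its centre. A bystander.
- spanner: Loose steel spanner 170 mm long lying on the counter, handle to its own -x. A bystander.
- brush: Loose brush 180 mm long lying on the counter, handle to its own -x. A bystander.
- mortar: Brass mortar, diameter 100 mm, 85 mm high, standing on the counter. Origin under its centre. A bystander.
- cup: Small white porcelain cup, diameter 64 mm, 60 mm high, standing on the counter. Origin under its centre. A bystander.

How it is judged:
By the outcome, as a careful person would: the job done as asked, in the order asked, and still so for the second after the job is handed in, while the arm keeps its last pose, push and grip.
It also fails if it takes over 72 s, if anything falls off the work surface, if the arm or the gripper's body presses on something with over 40 N, if the wrist force passes 120 N, or if a joint passes its speed limit or range.

## Working session

There is one attempt and no reset: what is moved stays moved. The work goes in short steps, Python scripts to look and compute and a shell command to move; the robot and the scene stay as the last step left them, time stands still between calls to the robot, and variables do not carry over. Pictures are saved under pics/ and viewed, about 8 in all and at most 12, crops included, and the job is handed in when it is done.

```bash
ls; mkdir -p pics; cat > h.py <<'E'
from workcell import *
import numpy as np, cv2
from scipy.spatial.transform import Rotation as R
def ray(cam,px,c=None):
    c=c or calibration(cam); K=np.array(c["mtx"]); Rm=cv2.Rodrigues(np.array(c["rvec"],float))[0]; t=np.array(c["tvec"],float).ravel()
    x=(px[0]-K[0,2])/K[0,0]; y=(px[1]-K[1,2])/K[1,1]
    if cam=="wrist":
        r=np.hypot(x,y); d=np.array([np.sin(r)*x/max(r,1e-9),np.sin(r)*y/max(r,1e-9),np.cos(r)])
    else: d=np.array([x,y,1.])
    d=Rm.T@d; return -Rm.T@t, d/np.linalg.norm(d)
def atz(cam,px,z,c=None):
    o,d=ray(cam,px,c); return o+d*(z-o[2])/d[2]
def tri(rs):
    A=0;b=0
    for o,d in rs:
        P=np.eye(3)-np.outer(d,d); A=A+P; b=b+P@o
    return np.linalg.solve(A,b)
def proj(cam,p,c=None):
    c=c or calibration(cam); return cv2.projectPoints(np.array([p],float),np.array(c["rvec"],float),np.array(c["tvec"],float),np.array(c["mtx"],float),None)[0].ravel()
E
python3 - <<'E'
from h import *
ims=[]
for c in ("top","side"):
    im=grab_frame(c); cv2.imwrite(f"pics/{c}0.png",im[:,:,::-1])
    o,_=ray(c,(256,192)); print(c,o.round())
    for q in ("cap_1_top","drum_handle","drum_pivot","grinder","cap_1_hinge"):
        print(q,[(np.round(d["location"]).tolist(),round(d["confidence"],2)) for d in tip_of(q,c)][:4])
s=state();print(s["ee_rot"],s["force"],s["gripper_width"],s["time_s"])
E
```

```text
pics
top [ 276.  -39. 1498.]
cap_1_top [([197.0, 221.0], 0.62)]
drum_handle [([196.0, 161.0], 0.98), ([282.0, 189.0], 0.55)]
drum_pivot [([231.0, 174.0], 0.73)]
grinder [([233.0, 194.0], 0.82), ([250.0, 230.0], 0.46)]
cap_1_hinge [([196.0, 219.0], 0.67), ([195.0, 165.0], 0.57)]
side [  427. -1058.  1009.]
cap_1_top [([242.0, 183.0], 0.63)]
drum_handle [([297.0, 146.0], 0.55), ([240.0, 198.0], 0.29)]
drum_pivot [([295.0, 178.0], 0.71)]
grinder [([276.0, 213.0], 0.6)]
cap_1_hinge [([252.0, 187.0], 0.58)]
[ 1.79995454e+02 -1.45417535e-03  1.54111772e+02] [ 1.08936254 -0.33095955 -0.1197818 ] 91.24126347411779 0.6
```

```bash
python3 - <<'E'
import cv2,numpy as np
a=cv2.imread("pics/top0.png")[100:290,130:380];b=cv2.imread("pics/side0.png")[90:290,170:420]
a=cv2.resize(a,(500,380),interpolation=2)
b=cv2.resize(b,None,fx=2,fy=2,interpolation=2)
cv2.imwrite("pics/a.png",cv2.resize(cv2.imread("pics/top0.png")[90:290,130:390],(780,600),interpolation=2))
cv2.imwrite("pics/b.png",cv2.resize(cv2.imread("pics/side0.png")[90:290,170:430],(780,600),interpolation=2))
E
```

```text
(no output)
```

View pics/a.png

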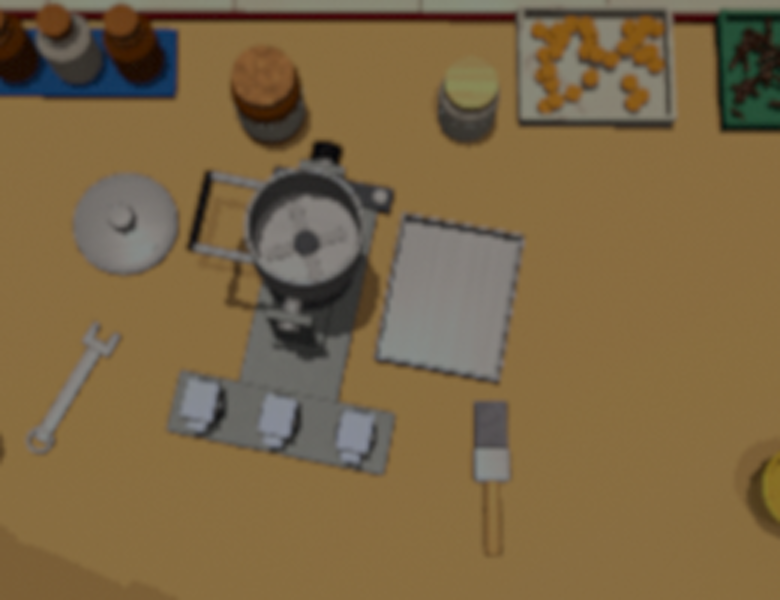

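View pics/b.png

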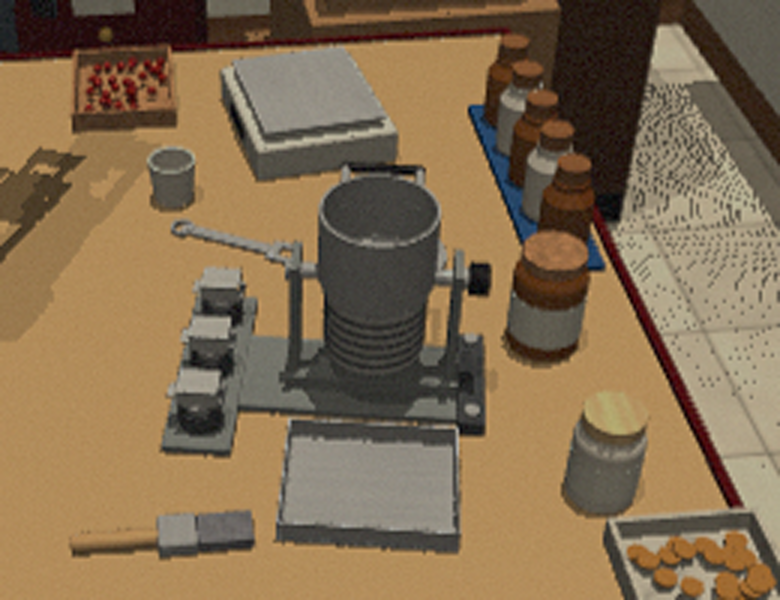

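The top view shows the three caps at crop (203,392), (280,411) and (357,431), and the handle bar from (209,173) to (194,249). The lid is to the left, with the tray to the right. I'll fit the grinder pose from these.

```bash
python3 - <<'E'
from h import *
from scipy.optimize import least_squares
f=lambda x,y:(130+x/3,90+y/3)
pts=[((203,390),(-125,90,70)),((280,409),(-125,0,70)),((357,428),(-125,-90,70))]
# foot corners: x -125±37.5? unknown centre offset
cor=[((182,372),(-1,131)),((395,412),(-1,-131)),((383,473),(0,-131)),((168,431),(0,131))]
for p,_ in pts: print("cap",atz("top",f(*p),70).round(1))
for p,_ in cor: print("corner",atz("top",f(*p),12).round(1))
for p in ((209,173),(194,249)): print("handle",atz("top",f(*p),210).round(1))
g=lambda x,y:(170+x/3,90+y/3)
print("tri handle",tri([ray("top",f(201,211)),ray("side",g(383,169))]).round(1))
for a,b in (((203,390),(222,275)),((280,409),(212,325)),((357,428),(197,380))): print("tri cap",tri([ray("top",f(*a)),ray("side",g(*b))]).round(1))
def G(v,p): 
    c,s=np.cos(v[2]),np.sin(v[2]); return np.array([v[0]+c*p[0]-s*p[1],v[1]+s*p[0]+c*p[1],p[2]])
def res(v):
    r=[]
    for p,w in pts: r+=list(proj("top",G(v,w))-f(*p))
    for p,w in cor: r+=list(proj("top",G(v,(v[3]+(75 if w[0] else 0),w[1],12)))-f(*p))
    r+=list(proj("top",G(v,(55,0,155+85)))-f(305,227))
    return r
s=least_squares(res,[500,0,0,-160],x_scale=[100,100,.1,100])
v=s.x;print(v[:2],np.degrees(v[2]),v[3],np.abs(s.fun).max())
for n,p in dict(h=(55,112,210),c1=(-125,90,70),c2=(-125,0,70),c3=(-125,-90,70),arm=(-33,0,175)).items(): print(n,G(v,p).round(1))
for n in ("lid","mortar","cup","tray"):
  print(n,[(np.round(d["location"]).tolist(),round(d["confidence"],2),atz("top",d["location"],0).round()) for d in tip_of(n,"top")][:2])
E
```

```text
cap [482.4 163.2  70. ]
cap [461.1  75.3  70. ]
cap [440. -12.  70.]
corner [512.2 197.   12. ]
corner [465.7 -55.5  12. ]
corner [394.1 -41.7  12. ]
corner [442. 211.  12.]
handle [694.2 144.5 210. ]
handle [611.1 157.6 210. ]
tri handle [652.8 150.8 216. ]
tri cap [478.6 161.7  79.2]
tri cap [459.8  74.7  77.1]
tri cap [438.9 -12.1  75.5]
[580.88624844  51.23733905] -11.4754961200542 -167.53169454914453 2.4081205499891496
h [657.1 150.1 210. ]
c1 [476.3 164.3  70. ]
c2 [458.4  76.1  70. ]
c3 [440.5 -12.1  70. ]
arm [548.5  57.8 175. ]
lid [([171.0, 164.0], 0.56, array([700., 278.,   0.]))]
mortar []
cup [([119.0, 240.0], 0.68, array([421., 449.,   0.]))]
tray [([282.0, 187.0], 0.94, array([ 616., -127.,    0.]))]
```

```bash
cat >> h.py <<'E'
def rows(*targets):
    "targets: (pos, rpy) -> row from present pose"
    s=state(); p=np.array(s["ee_pos"]); r=R.from_euler("xyz",s["ee_rot"],degrees=True)
    for q,e in targets:
        d=r.inv().apply(np.array(q)-p)/500; w=(r.inv()*R.from_euler("xyz",e,degrees=True)).as_rotvec()/(np.pi/2)
        print(" ".join(f"{x:.4f}" for x in [*d,*w]))
def show():
    s=state(); print(round(s["time_s"],2),np.round(s["ee_pos"],1),np.round(s["ee_rot"],1),"F",np.round(s["force"],1),"w",round(s["gripper_width"],1))
E
python3 -c "
from h import *
rows(([640,153,340],[180,0,168.5]))"
```

```text
-1.0180 -0.3159 -0.2080 0.0001 0.0000 -0.1599
```

```bash
r="-1 -0.316 -0.208 0 0 -0.16"; python3 -m jog '-1 -0.316 -0.208 0 0 -0.16;-1 -0.316 -0.208 0 0 -0.16;-1 -0.316 -0.208 0 0 -0.16;-1 -0.316 -0.208 0 0 -0.16;-1 -0.316 -0.208 0 0 -0.16;-1 -0.316 -0.208 0 0 -0.16;-1 -0.316 -0.208 0 0 -0.16;-1 -0.316 -0.208 0 0 -0.16;-1 -0.316 -0.208 0 0 -0.16;-1 -0.316 -0.208 0 0 -0.16;-1 -0.316 -0.208 0 0 -0.16;-1 -0.316 -0.208 0 0 -0.16;-1 -0.316 -0.208 0 0 -0.16;-1 -0.316 -0.208 0 0 -0.16;-1 -0.316 -0.208 0 0 -0.16;-1 -0.316 -0.208 0 0 -0.16;-1 -0.316 -0.208 0 0 -0.16;-1 -0.316 -0.208 0 0 -0.16' -0.12 30
python3 - <<'E'
from h import *
show(); c=calibration("wrist"); im=grab_frame("wrist"); cv2.imwrite("pics/w1.png",cv2.resize(im[:,:,::-1],(768,576),interpolation=2))
print(ray("wrist",(256,192),c))
for q in ("drum_handle","drum_pivot","cap_1_top"):
    for d in tip_of(q,"wrist"): print(q,np.round(d["location"]),round(d["confidence"],2),[atz("wrist",d["location"],z,c).round(1).tolist() for z in ((70,) if "cap" in q else (200,210,222))])
E
```

```text
time_s: 2.3
ee_pos: [630.9, 158.1, 340.0]
ee_rot: [180.0, -0.0, 168.6]
force: [-0.2, 0.8, 0.2]
gripper_width: 40.2
2.3 [630.9 158.1 340. ] [180.   -0.  168.6] F [-0.2  0.8  0.2] w 40.2
(array([562.08961813, 172.49882996, 487.6181089 ]), array([ 0.25390828, -0.0573064 , -0.96552916]))
drum_handle [257. 210.] 0.84 [[656.8, 152.9, 200.0], [653.5, 153.6, 210.0], [649.6, 154.4, 222.0]]
drum_pivot [165. 197.] 0.61 [[624.7, 61.8, 200.0], [622.5, 65.6, 210.0], [619.9, 70.3, 222.0]]
drum_pivot [343.  62.] 0.4 [[525.5, 265.4, 200.0], [526.7, 262.2, 210.0], [528.3, 258.3, 222.0]]
cap_1_top [243.  55.] 0.56 [[475.9, 169.5, 70.0]]
```

View pics/w1.png

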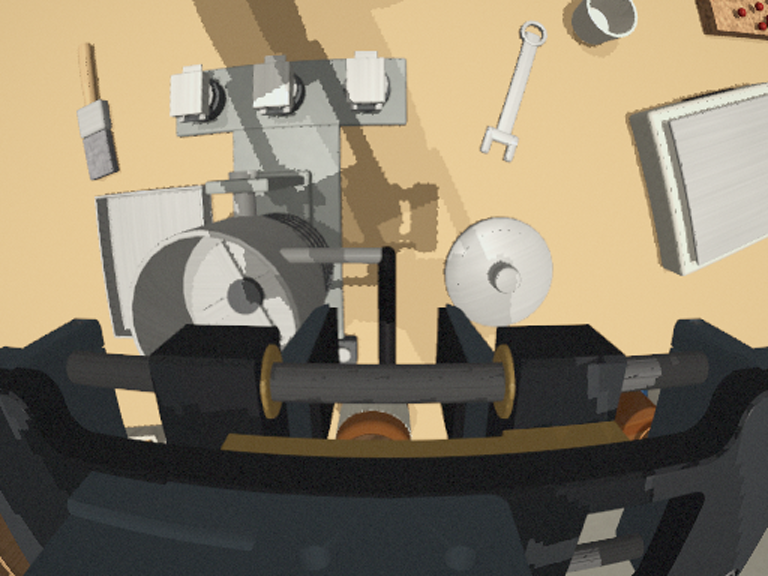

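The wrist view shows the bar vertical in the picture (column 388, near end at row 250), so it is aligned with the tool x axis and lies between the fingers (columns 335 and 440). The caps are at the top: (190,92), (272,85) and (372,80).

```bash
python3 - <<'E'
from h import *
c=calibration("wrist")
for p in ((389,252),(388,340),(387,362)): print([atz("wrist",(p[0]/1.5,p[1]/1.5),z,c).round(1).tolist() for z in (210,220,230)])
for p in ((190,98),(272,89),(368,85)): print("cap",atz("wrist",(p[0]/1.5,p[1]/1.5),70,c).round(1))
for p in ((177,136),(406,125)): print("corner",atz("wrist",(p[0]/1.5,p[1]/1.5),12,c).round(1))
# from the point of view of the top camera: drum/handle z
print("tri",tri([ray("wrist",(259.3,168),c),ray("top",(130+194/3,90+249/3))]).round(1))
rows(([655,153,300],[180,0,168.5]),([655,153,207],[180,0,168.5]))
E
```

```text
[[613.2, 163.4, 210.0], [611.4, 163.7, 220.0], [609.6, 164.0, 230.0]]
[[671.6, 150.9, 210.0], [667.6, 151.7, 220.0], [663.7, 152.5, 230.0]]
[[687.3, 147.1, 210.0], [682.8, 148.0, 220.0], [678.3, 148.9, 230.0]]
cap [445.2  -1.7  70. ]
cap [461.5  82.3  70. ]
cap [479.7 171.4  70. ]
corner [467.2 -50.7  12. ]
corner [518.9 201.8  12. ]
tri [619.  162.3 179.2]
-0.0482 0.0003 0.0804 0.0001 0.0001 0.0010
-0.0482 0.0002 0.2664 0.0001 0.0001 0.0010
```

```bash
python3 -m jog '-0.054 0.003 0.08 0 0 0;-0.054 0.003 0.14 0 0 0;-0.054 0.003 0.19 0 0 0;-0.054 0.003 0.22 0 0 0;-0.054 0.003 0.246 0 0 0;-0.054 0.003 0.246 0 0 0;-0.054 0.003 0.246 0 0 0'
python3 -m jog '0 0 0 0 0 0;0 0 0 0 0 0;0 0 0 0 0 0;0 0 0 0 0 0;0 0 0 0 0 0;0 0 0 0 0 0' -1 15
python3 - <<'E'
from h import *
show()
ims=[]
for c in ("wrist","side"):
    im=grab_frame(c)[:,:,::-1]; ims.append(cv2.resize(im[100:300,170:400] if c=="side" else im[130:330,140:370],(400,348),interpolation=2))
cv2.imwrite("pics/g1.png",np.hstack(ims))
E
```

```text
time_s: 3.08
ee_pos: [657.8, 154.0, 216.8]
ee_rot: [-180.0, -0.1, 168.6]
force: [-0.4, -0.0, 0.7]
gripper_width: 40.0
time_s: 3.58
ee_pos: [657.8, 152.6, 217.4]
ee_rot: [-179.8, -0.0, 168.6]
force: [-1.1, -5.2, 1.8]
gripper_width: 11.6
3.58 [657.8 152.6 217.4] [-179.8   -0.   168.6] F [-1.1 -5.2  1.8] w 11.6
```

View pics/g1.png

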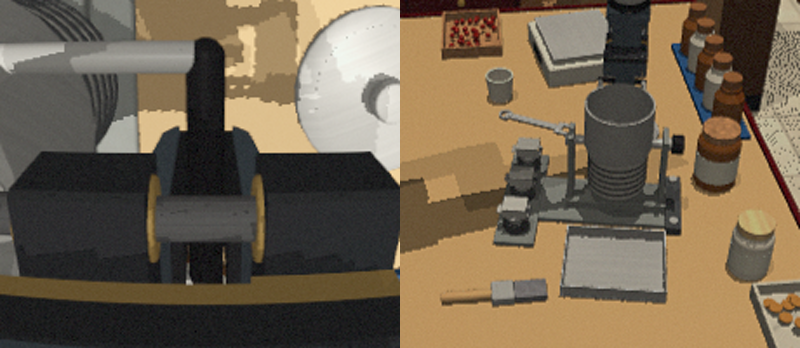

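Good grip (width 11.6 mm on the 12 mm bar). I'll feel for the upright stop first.

```bash
python3 -m jog '0 0.003 0.005 0 0 0;0 0.005 0.01 0 0 0;0 0.005 0.01 0 0 0' -1 40; python3 -m jog '0 0.003 0.005 0 0 0;0 0.003 0.005 0 0 0'
```

```text
time_s: 3.93
ee_pos: [658.1, 154.4, 213.7]
ee_rot: [-179.8, 0.0, 168.6]
force: [-3.3, -4.7, 7.8]
gripper_width: 10.8
time_s: 4.1
ee_pos: [658.2, 154.4, 213.6]
ee_rot: [-179.6, 0.1, 168.6]
force: [-4.7, -6.7, 12.2]
gripper_width: 11.1
```

```bash
python3 -m jog '0 0.005 0.01 0 0 0;0 0.006 0.013 0 0 0;0 0.006 0.013 0 0 0'
```

```text
time_s: 4.35
ee_pos: [658.2, 154.4, 213.6]
ee_rot: [-179.4, 0.4, 168.6]
force: [-9.5, -11.2, 26.0]
gripper_width: 10.8
```

```bash
python3 -m jog '0 -0.008 -0.015 0 0 0;0 -0.017 -0.030 0 0 0;0 -0.028 -0.044 0 0 0;0 -0.039 -0.0575 0 0 0;0 -0.051 -0.070 0 0 0;0 -0.064 -0.0816 0 0 0;0 -0.078 -0.0924 0 0 0;0 -0.092 -0.102 0 0 0;0 -0.107 -0.1106 0 0 0;0 -0.123 -0.118 0 0 0;0 -0.139 -0.125 0 0 0;0 -0.152 -0.129 0 0 0;0 -0.152 -0.129 0 0 0'
cat >> h.py <<'E'
def tilt():
    s=state(); r=R.from_euler("xyz",s["ee_rot"],degrees=True); g=lambda p,r:np.array(p)+r.apply([0,0,3])
    d=g(s["ee_pos"],r)-np.array([658.2,154.4,210.6]); yg=112+d@[np.sin(np.radians(11.4)),np.cos(np.radians(11.4)),0]; zg=55+d[2]
    print("tilt",np.degrees(np.arctan2(zg,yg))-26.15,"rad",np.hypot(yg,zg),"dx",d@[.98,-.198,0]); show()
E
python3 -c "from h import *;tilt()"
```

```text
time_s: 5.43
ee_pos: [644.2, 84.8, 280.7]
ee_rot: [180.0, 0.5, 168.6]
force: [3.8, 9.3, 2.4]
gripper_width: 11.5
tilt 45.2901671941197 rad 128.81720197583562 dx 0.07190742540157657
5.43 [644.2  84.8 280.7] [180.    0.5 168.6] F [3.8 9.3 2.4] w 11.5
```

```bash
python3 -m jog '0 -0.005 0.001 0 0 0;0 -0.010 0.002 0 0 0;0 -0.010 0.002 0 0 0;0 -0.010 0.002 0 0 0;0 -0.010 0.002 0 0 0'
python3 - <<'E'
from h import *
tilt(); im=grab_frame("side")[:,:,::-1]; cv2.imwrite("pics/t1.png",cv2.resize(im[90:290,170:430],(780,600),interpolation=2))
E
python3 -m jog '0 0 0 0 0 0;0 0 0 0 0 0;0 0 0 0 0 0;0 0 0 0 0 0;0 0 0 0 0 0;0 0 0 0 0 0;0 0 0 0 0 0;0 0 0 0 0 0'
```

```text
time_s: 5.85
ee_pos: [644.1, 84.4, 280.8]
ee_rot: [179.4, 0.6, 168.7]
force: [2.3, 10.3, -0.3]
gripper_width: 11.3
tilt 45.477072391760025 rad 128.81655629659355 dx 0.04244322562405678
5.85 [644.1  84.4 280.8] [179.4   0.6 168.7] F [ 2.3 10.3 -0.3] w 11.3
time_s: 6.57
ee_pos: [644.4, 85.8, 280.4]
ee_rot: [179.2, 0.6, 168.7]
force: [3.4, 5.2, -5.2]
gripper_width: 10.7
```

View pics/t1.png

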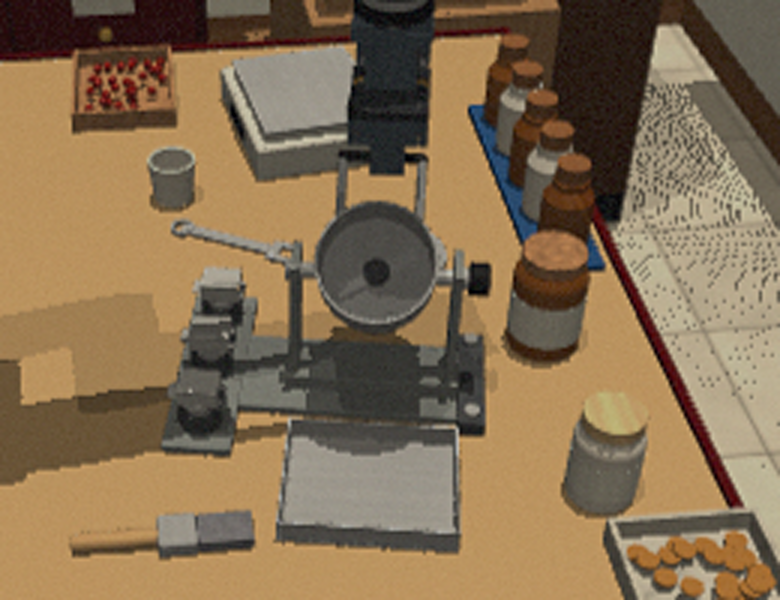

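```bash
python3 - <<'E'
from h import *
tilt()
xg=np.array([.9803,-.1977,0]); yg=np.array([.1977,.9803,0])
O=np.array([658.2,154.4,155.6])-112*yg
g=lambda x,y:(170+x/3,90+y/3)
for nm,px,rr in (("bar tilted",(383,154),0),("bar upright",(383,169),0),("mouth centre",(377,265),0)):
    o,d=ray("side",g(*px)); k=((O-o)@xg)/(d@xg); p=o+k*d-O; print(nm,"y",p@yg,"z",p[2],np.hypot(p@yg,p[2]),np.degrees(np.arctan2(p[2],p@yg)))
    # closest to circle R=124.8
for th in (0,40,45,50):
    a=np.radians(26.15+th); P=O+124.8*(np.cos(a)*yg+np.sin(a)*np.array([0,0,1])); q=proj("side",P); b=np.radians(90+th); Q=O+85*(np.cos(b)*yg+np.sin(b)*np.array([0,0,1])); q2=proj("side",Q); print(th,(q-[170,90])*3,(q2-[170,90])*3)
E
```

```text
tilt 44.77483900868834 rad 128.82703226327442 dx 0.04770165158312345
6.57 [644.4  85.8 280.4] [179.2   0.6 168.7] F [ 3.4  5.2 -5.2] w 10.7
bar tilted y -146.20716624255644 z 239.69420157083815 280.7665324203726 121.38209407690384
bar upright y -95.00080946140044 z 191.65093440785793 213.90473220040357 116.36748079721967
mouth centre y -163.60964075032348 z 134.57951448085217 211.84843701182174 140.56049228270328
0 [385.33506791 171.67151696] [382.23476632 207.17345928]
40 [385.53905389 155.69952996] [379.04232734 255.16944741]
45 [385.31743885 157.73216284] [378.58663158 262.54273087]
50 [385.04005394 160.71778859] [378.13139698 270.01723612]
```

```bash
python3 -m jog '0 -0.008 0.001 0 0 0;0 -0.008 0.001 0 0 0;0 -0.008 0.001 0 0 0;0 -0.008 0.001 0 0 0;0 -0.008 0.001 0 0 0;0 -0.008 0.001 0 0 0;0 -0.008 0.001 0 0 0;0 -0.008 0.001 0 0 0;0 -0.008 0.001 0 0 0;0 -0.008 0.001 0 0 0;0 -0.008 0.001 0 0 0;0 -0.008 0.001 0 0 0;0 -0.008 0.001 0 0 0;0 -0.008 0.001 0 0 0;0 -0.008 0.001 0 0 0;0 -0.008 0.001 0 0 0'
python3 - <<'E'
from h import *
tilt()
xg=[.9803,-.1977,0]
s=state();rows(*[([658.2+124.8*.1977*(np.cos(a)-np.cos(np.radians(26.15))),154.4+124.8*.9803*(np.cos(a)-np.cos(np.radians(26.15))),213.6+4*t/45+124.8*(np.sin(a)-np.sin(np.radians(26.15)))],[180,0,168.6]) for t in (40,35,30,25,20,15,10,5,0,-4) for a in [np.radians(26.15+t)]])
E
```

```text
time_s: 7.9
ee_pos: [644.2, 85.2, 280.5]
ee_rot: [178.8, 0.6, 168.8]
force: [3.0, 10.0, -2.1]
gripper_width: 10.9
tilt 45.08511447198051 rad 128.78787140428796 dx 0.056838345497242315
7.9 [644.2  85.2 280.5] [178.8   0.6 168.8] F [ 3.  10.  -2.1] w 10.9
0.0000 0.0180 0.0089 0.0133 0.0068 0.0018
0.0001 0.0372 0.0198 0.0133 0.0068 0.0018
0.0002 0.0556 0.0324 0.0133 0.0068 0.0018
0.0003 0.0728 0.0466 0.0133 0.0068 0.0018
0.0004 0.0889 0.0622 0.0133 0.0068 0.0018
0.0005 0.1035 0.0791 0.0133 0.0068 0.0018
0.0007 0.1168 0.0973 0.0133 0.0068 0.0018
0.0009 0.1284 0.1166 0.0133 0.0068 0.0018
0.0010 0.1384 0.1368 0.0133 0.0068 0.0018
0.0012 0.1452 0.1535 0.0133 0.0068 0.0018
```

```bash
python3 -m jog '0 0.018 0.009 0 0 0;0 0.037 0.020 0 0 0;0 0.056 0.032 0 0 0;0 0.073 0.047 0 0 0;0 0.089 0.062 0 0 0;0 0.104 0.079 0.013 0.007 0;0 0.117 0.097 0.013 0.007 0;0 0.128 0.117 0.013 0.007 0;0 0.138 0.137 0.013 0.007 0;0 0.145 0.150 0.013 0.007 0;0 0.145 0.155 0.013 0.007 0;0 0.145 0.155 0.013 0.007 0'; python3 -m jog '0 0.003 0.008 0 0 0;0 0.006 0.015 0 0 0;0 0.006 0.017 0 0 0;0 0.006 0.017 0 0 0'; python3 -c "from h import *;tilt()"
```

```text
time_s: 8.9
ee_pos: [658.6, 154.3, 212.8]
ee_rot: [-179.7, 0.3, 168.8]
force: [-14.3, -12.4, 37.0]
gripper_width: 11.0
time_s: 9.23
ee_pos: [658.6, 154.3, 212.8]
ee_rot: [-179.5, 0.6, 168.7]
force: [-13.8, -10.8, 37.8]
gripper_width: 10.9
tilt -0.33347090825517967 rad 124.39627003067389 dx 0.473861099239891
9.23 [658.6 154.3 212.8] [-179.5    0.6  168.7] F [-13.8 -10.8  37.8] w 10.9
```

Drum is at the upright stop (pushed with 38 N at the same pose as before). Relax, release and retreat.

```bash
python3 -m jog '0 0 0 0 0 0;0 0 0 0 0 0;0 0 -0.002 0 0 0' ; python3 -m jog '0 0 0 0 0 0;0 0 0 0 0 0;0 0 0 0 0 0;0 0 0 0 0 0;0 0 -0.05 0 0 0;0 0 -0.12 0 0 0;0 0 -0.2 0 0 0;0 0 -0.2 0 0 0;0 0 -0.2 0 0 0' -0.15 20
python3 -c "
from h import *
show();rows(([480,78,315],[180,0,168.6]),([480,78,210],[180,0,168.6]))"
```

```text
time_s: 9.48
ee_pos: [658.5, 154.3, 213.0]
ee_rot: [-179.5, 0.6, 168.7]
force: [-1.4, -1.9, 2.0]
gripper_width: 10.8
time_s: 10.23
ee_pos: [658.9, 155.9, 315.9]
ee_rot: [-179.6, 0.9, 168.7]
force: [-0.8, -0.7, -0.6]
gripper_width: 38.9
10.23 [658.9 155.9 315.9] [-179.6    0.9  168.7] F [-0.8 -0.7 -0.6] w 38.9
0.3205 -0.2228 -0.0019 -0.0039 0.0100 0.0015
0.3238 -0.2215 0.2081 -0.0039 0.0100 0.0015
```

```bash
python3 -m jog '0.32 -0.222 0 -0.004 0.01 0;0.32 -0.222 0 -0.004 0.01 0;0.32 -0.222 0 -0.004 0.01 0;0.32 -0.222 0 -0.004 0.01 0;0.32 -0.222 0.1 -0.004 0.01 0;0.324 -0.222 0.2 -0.004 0.01 0;0.324 -0.222 0.2 -0.004 0.01 0;0.324 -0.222 0.2 -0.004 0.01 0;0.324 -0.222 0.2 -0.004 0.01 0' -1 20
python3 - <<'E'
from h import *
show(); c=calibration("wrist"); im=grab_frame("wrist"); cv2.imwrite("pics/w2.png",cv2.resize(im[:,:,::-1],(768,576),interpolation=2))
for d in tip_of("cap_2_top","wrist"): print(np.round(d["location"],1),round(d["confidence"],2),atz("wrist",d["location"],70,c).round(1))
np.save("c2.npy",c,allow_pickle=True)
E
```

```text
time_s: 10.98
ee_pos: [479.0, 77.8, 212.7]
ee_rot: [-179.9, -0.2, 168.7]
force: [0.1, 0.7, 0.3]
gripper_width: 0.5
10.98 [479.   77.8 212.7] [-179.9   -0.2  168.7] F [0.1 0.7 0.3] w 0.5
[257.3 158.7] 0.63 [453.1  82.9  70. ]
[176.8 177.4] 0.53 [455.1  -1.7  70. ]
[344.8 159.2] 0.51 [470.2 170.   70. ]
```

View pics/w2.png

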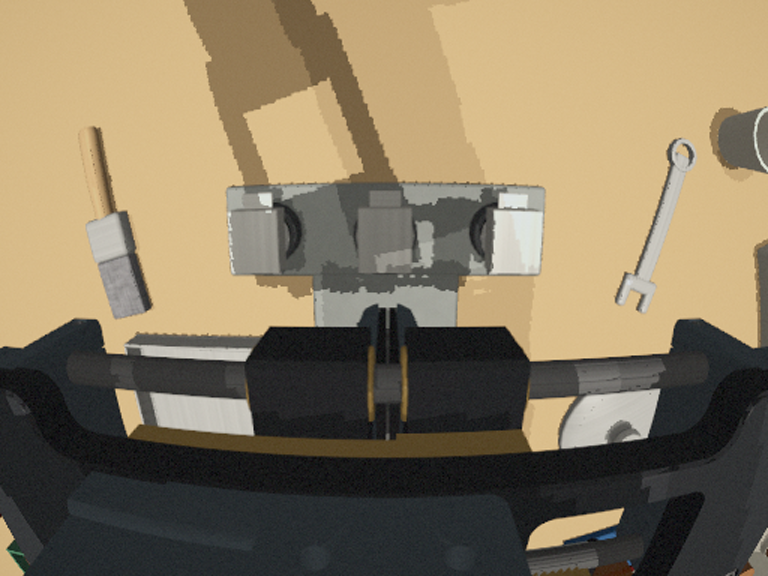

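The wrist view from above shows the caps: cap_3 top centre (256,241), cap_2 (385,240), cap_1 (518,241). Their lips face up in the picture, and the foot's front edge is at row 186.

```bash
python3 - <<'E'
from h import *
c=np.load("c2.npy",allow_pickle=True).item()
u=lambda x,y,z:atz("wrist",(x/1.5,y/1.5),z,c).round(1)
C={}
for n,p in ((1,(518,241)),(2,(384.5,240)),(3,(257,241))): C[n]=u(*p,70); print(n,C[n])
print("front edges",u(384,207,70),"lip front",u(385,192,51),"foot front",u(387,186,12),u(232,187,12),u(542,187,12))
s=state()
rows(*[([*C[n][:2],z],[180,0,168.6]) for n in (1,2,3) for z in (115,96)])
E
```

```text
1 [471.8 170.4  70. ]
2 [454.2  81.7  70. ]
3 [437.1  -3.   70. ]
front edges [432.8  85.7  70. ] lip front [424.1  88.   51. ] foot front [421.5  89.9  12. ] [394.6 -32.4  12. ] [443.8 213.1  12. ]
0.0549 0.1772 0.2003 0.0006 0.0014 0.0016
0.0550 0.1771 0.2383 0.0006 0.0014 0.0016
0.0548 -0.0037 0.2001 0.0006 0.0014 0.0016
0.0549 -0.0037 0.2381 0.0006 0.0014 0.0016
0.0552 -0.1765 0.1999 0.0006 0.0014 0.0016
0.0553 -0.1766 0.2379 0.0006 0.0014 0.0016
```

```bash
python3 -m jog '0.05 -0.004 0.08 0 0 0;0.05 -0.004 0.16 0 0 0;0.05 -0.004 0.21 0 0 0;0.05 -0.004 0.232 0 0 0;0.05 -0.004 0.232 0 0 0;0.05 -0.004 0.24 0 0 0;0.05 -0.004 0.244 0 0 0;0.05 -0.004 0.248 0 0 0;0.05 -0.004 0.252 0 0 0;0.05 -0.004 0.252 0 0 0'
```

```text
time_s: 11.92
ee_pos: [458.2, 81.5, 92.1]
ee_rot: [179.9, 0.4, 168.7]
force: [-4.6, -0.0, 16.0]
gripper_width: 0.3
```

Bolt 2 is tight (16 N, no give). Next is cap 1.

```bash
python3 -m jog '0 0 -0.03 0 0 0;0 0.06 -0.05 0 0 0;0 0.13 -0.05 0 0 0;0 0.178 -0.04 0 0 0;0 0.178 -0.02 0 0 0;0 0.178 -0.01 0 0 0;0 0.178 -0.002 0 0 0;0 0.178 0.004 0 0 0;0 0.178 0.008 0 0 0;0 0.178 0.01 0 0 0;0 0.178 0.01 0 0 0'
```

```text
time_s: 12.83
ee_pos: [475.1, 168.2, 91.8]
ee_rot: [179.8, 0.4, 168.6]
force: [-10.7, -0.0, 33.4]
gripper_width: 0.5
```

Bolt 1 is tight too (33 N, no give). Tap cap 3 more gently.

```bash
python3 -m jog '0 0 -0.03 0 0 0;0 -0.08 -0.05 0 0 0;0 -0.16 -0.05 0 0 0;0 -0.24 -0.05 0 0 0;0 -0.32 -0.05 0 0 0;0 -0.358 -0.04 0 0 0;0 -0.358 -0.02 0 0 0;0 -0.358 -0.01 0 0 0;0 -0.358 -0.002 0 0 0;0 -0.358 0.001 0 0 0;0 -0.358 0.003 0 0 0;0 -0.358 0.003 0 0 0'
python3 -m jog '0 0 0.003 0 0 0;0 0 0.006 0 0 0;0 0 0.006 0 0 0'
```

```text
time_s: 13.83
ee_pos: [439.8, -6.8, 89.5]
ee_rot: [179.8, 0.4, 168.7]
force: [-0.0, 0.5, 0.6]
gripper_width: 0.4
time_s: 14.08
ee_pos: [440.2, -6.4, 86.5]
ee_rot: [179.7, 0.4, 168.7]
force: [-0.2, 0.6, 1.0]
gripper_width: 0.3
```

```bash
python3 -m jog '0 0 0.004 0 0 0;0 0 0.008 0 0 0;0 0 0.011 0 0 0;0 0 0.013 0 0 0;0 0 0.013 0 0 0'
```

```text
time_s: 14.5
ee_pos: [440.4, -6.3, 82.8]
ee_rot: [179.7, 0.5, 168.7]
force: [-8.7, -0.0, 30.2]
gripper_width: 0.2
```

Bolt 3 sank 9 mm (92→83), so it is the loose one. I'll lift off, back away and tilt the tool 45° so the closed fingertips can go under its lip.

```bash
cat >> h.py <<'E'
def cr(*L, c=(437,-5), al=45):
    "rows for fingertip upper corner at local (X,Z) of cap 3"
    xg=np.array([.9803,-.1977,0]); e=(R.from_euler("xyz",[180,0,168.6],degrees=True)*R.from_rotvec([0,-np.radians(90-al),0])).as_euler("xyz",degrees=True)
    a=np.radians(al); off=22*np.array([np.cos(a),-np.sin(a)])+16*np.array([np.sin(a),np.cos(a)])
    T=[]
    for X,Z in L:
        x,z=np.array([X,Z])-off; p=np.array([c[0],c[1],0])+x*xg; p[2]=z; T.append((p,e))
    rows(*T)
E
python3 -m jog '0 0 -0.04 0 0 0;0 0 -0.1 0 0 0;0 0 -0.14 0 0 0;0 0 -0.14 0 0 0' | head -2
python3 -c "
from h import *
show(); cr((-75,120),(-55,80),(-52,31))"
```

```text
time_s: 14.83
ee_pos: [442.6, -6.4, 156.4]
14.83 [442.6  -6.4 156.4] [179.6   1.  168.7] F [1.3 0.8 0.2] w 0.4
0.2163 0.0005 0.0607 0.0044 -0.4892 -0.0006
0.1777 -0.0001 0.1414 0.0044 -0.4892 -0.0006
0.1733 -0.0007 0.2395 0.0044 -0.4892 -0.0006
```

```bash
python3 -m jog '0.08 0 0 0.004 -0.07 0;0.16 0 0.02 0.004 -0.15 0;0.216 0 0.04 0.004 -0.23 0;0.216 0 0.06 0.004 -0.3 0;0.216 0 0.06 0.004 -0.38 0;0.216 0 0.06 0.004 -0.45 0;0.216 0 0.06 0.004 -0.489 0;0.216 0 0.06 0.004 -0.489 0;0.216 0 0.06 0.004 -0.489 0'
python3 - <<'E'
from h import *
show(); cr((-75,80),(-52,31)); c=calibration("wrist"); im=grab_frame("wrist"); cv2.imwrite("pics/w3.png",cv2.resize(im[:,:,::-1],(768,576),interpolation=2)); np.save("c3.npy",c,allow_pickle=True)
E
```

```text
time_s: 15.58
ee_pos: [332.1, 10.4, 133.8]
ee_rot: [-177.5, 36.1, 168.6]
force: [-0.4, -0.5, -0.3]
gripper_width: 0.5
15.58 [332.1  10.4 133.8] [-177.5   36.1  168.6] F [-0.4 -0.5 -0.3] w 0.5
0.0520 0.0150 0.0843 -0.0278 -0.0988 0.0018
0.0725 0.0196 0.1905 -0.0278 -0.0988 0.0018
```

View pics/w3.png

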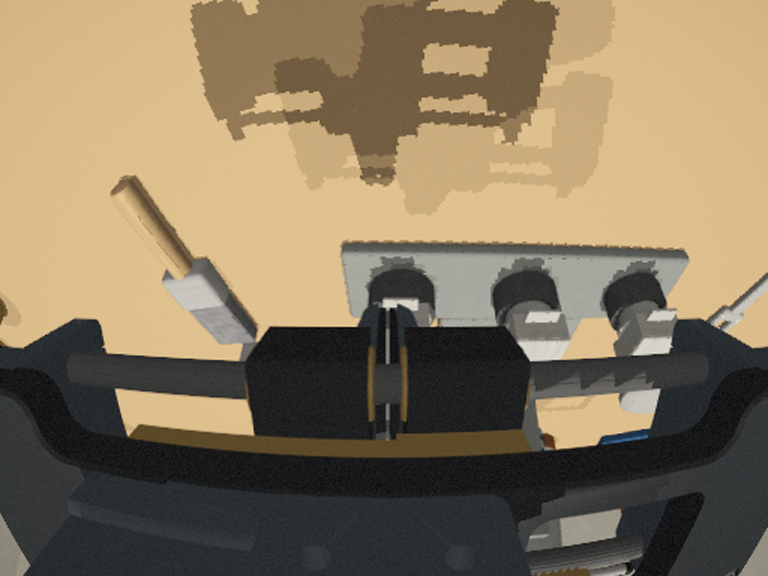

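The tilted view shows cap 3's lip at (400,303), just beyond the fingertips (column 388). The full tilt isn't reached yet, so I'll check the joints and the lip position.

```bash
python3 - <<'E'
from h import *
c=np.load("c3.npy",allow_pickle=True).item()
print(np.round(state()["qpos"],1))
xg=np.array([.9803,-.1977,0]);yg=np.array([.1977,.9803,0])
for nm,p,z in (("lip3 front mid",(402,300),42),("lip2 front mid",(548,312),51),("foot corner L",(343,242),12),("foot corner R",(687,251),12)):
    q=atz("wrist",(p[0]/1.5,p[1]/1.5),z,c)-np.array([437,-5,0]); print(nm,"x",(q@xg).round(1),"y",(q@yg).round(1))
q=np.array(state()["ee_pos"])-np.array([437,-5,0]); print("tcp",q@xg,q@yg)
E
```

```text
[ 17.6  -7.8 148.8 -69.3  20.2   2.5]
lip3 front mid x -27.5 y -0.9
lip2 front mid x -27.7 y 92.1
foot corner L x -48.6 y -39.0
foot corner R x -47.6 y 208.3
tcp -107.50058384343481 -5.696368691764176
```

Joint 3 is near its limit and joint 5 would leave its range at 45°, so I'll use 60° below horizontal. That still clears the foot.

```bash
python3 -c "
from h import *
cr((-60,75),(-55,32),al=60)"
```

```text
0.0198 0.0158 0.1032 -0.0269 0.0688 -0.0021
0.0625 0.0189 0.1784 -0.0269 0.0688 -0.0021
```

```bash
python3 -m jog '0 0.004 0.02 -0.013 0.034 0;0 0.008 0.05 -0.027 0.069 0;0.01 0.012 0.08 -0.027 0.069 0;0.02 0.016 0.103 -0.027 0.069 0;0.02 0.016 0.103 -0.027 0.069 0;0.02 0.016 0.103 -0.027 0.069 0'
python3 -c "
from h import *
show();print(np.round(state()['qpos'],1)); cr((-60,75),(-55,31),(-40,30),al=60)"
```

```text
time_s: 16.13
ee_pos: [353.0, 12.0, 86.5]
ee_rot: [179.9, 29.6, 168.3]
force: [1.2, 0.2, 0.0]
gripper_width: 0.5
16.13 [353.   12.   86.5] [179.9  29.6 168.3] F [1.2 0.2 0. ] w 0.5
[  8.8   1.6 148.1 -76.8  10.1   4.6]
-0.0010 -0.0000 0.0016 -0.0003 -0.0048 -0.0028
0.0337 -0.0001 0.0831 -0.0003 -0.0048 -0.0028
0.0086 -0.0000 0.0996 -0.0003 -0.0048 -0.0028
```

```bash
python3 -c "
from h import *
cr((-55,60),(-50,28),al=70)"
```

```text
-0.0030 -0.0000 0.0277 -0.0001 0.1063 -0.0028
0.0199 -0.0001 0.0883 -0.0001 0.1063 -0.0028
```

```bash
python3 -m jog '0 0 0 0 0.05 0;-0.003 0 0.01 0 0.1 0;-0.003 0 0.027 0 0.106 0;0.01 0 0.06 0 0.106 0;0.02 0 0.088 0 0.106 0;0.02 0 0.088 0 0.106 0'
python3 -c "
from h import *
show();print(np.round(state()['qpos'],1)); cr((-50,28),(-34,27),(-28.6,26.8),(-26.7,41.6),(-21,55.3),(-11.9,67.1),(0,76.2),(8.9,80.4),al=70)"
```

```text
time_s: 16.63
ee_pos: [366.8, 9.4, 40.6]
ee_rot: [179.9, 19.7, 168.4]
force: [0.3, -0.5, 1.4]
gripper_width: 0.5
16.63 [366.8   9.4  40.6] [179.9  19.7 168.4] F [ 0.3 -0.5  1.4] w 0.5
[  4.1  10.4 143.9 -37.8   8.4 -37.7]
0.0000 -0.0005 -0.0056 -0.0000 -0.0033 -0.0023
-0.0294 -0.0003 0.0071 -0.0000 -0.0033 -0.0023
-0.0395 -0.0003 0.0111 -0.0000 -0.0033 -0.0023
-0.0530 -0.0003 -0.0155 -0.0000 -0.0033 -0.0023
-0.0730 -0.0002 -0.0374 -0.0000 -0.0033 -0.0023
-0.0981 -0.0001 -0.0535 -0.0000 -0.0033 -0.0023
-0.1266 -0.0000 -0.0626 -0.0000 -0.0033 -0.0023
-0.1462 0.0001 -0.0645 -0.0000 -0.0033 -0.0023
```

```bash
python3 -m jog '-0.015 0 0.001 0 0 0;-0.0294 0 0.007 0 0 0;-0.035 0 0.009 0 0 0;-0.0395 0 0.011 0 0 0;-0.0395 0 0.011 0 0 0;-0.0395 0 0.011 0 0 0'
python3 -c "
from h import *
show();print(np.round(state()['qpos'],1)); cr((-28.6,26.8),(-27,41.6),(-21,55.3),(-11.9,67.1),(0,76.2),(8.9,80.4),al=70)
im=grab_frame('wrist');cv2.imwrite('pics/w4.png',cv2.resize(im[130:300,130:400,::-1],(780,490),interpolation=2))"
```

```text
time_s: 17.13
ee_pos: [386.3, 5.3, 42.5]
ee_rot: [179.9, 19.7, 168.4]
force: [-0.6, 0.7, -0.6]
gripper_width: 0.4
17.13 [386.3   5.3  42.5] [179.9  19.7 168.4] F [-0.6  0.7 -0.6] w 0.4
[  3.   11.3 141.6 -31.5   9.2 -45.1]
-0.0007 -0.0001 0.0013 -0.0001 -0.0030 -0.0019
-0.0137 -0.0001 -0.0255 -0.0001 -0.0030 -0.0019
-0.0342 -0.0000 -0.0473 -0.0001 -0.0030 -0.0019
-0.0593 0.0001 -0.0633 -0.0001 -0.0030 -0.0019
-0.0879 0.0001 -0.0724 -0.0001 -0.0030 -0.0019
-0.1075 0.0002 -0.0743 -0.0001 -0.0030 -0.0019
```

View pics/w4.png

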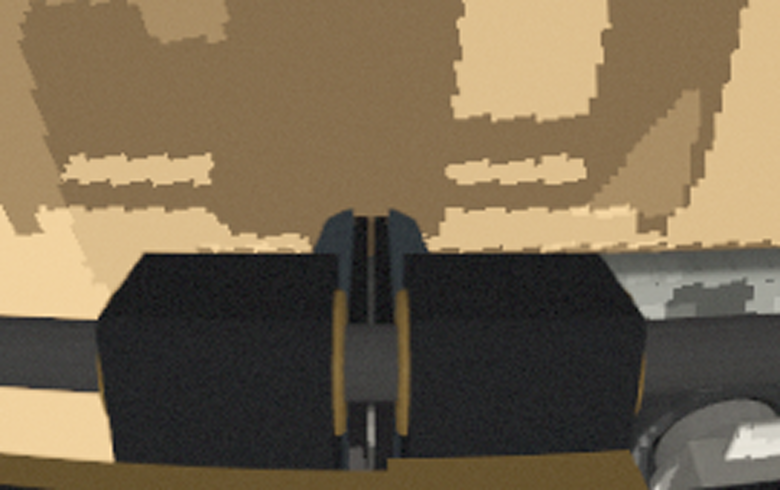

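```bash
for i in 1; do python3 -m jog '-0.004 0 0.0014 0 0 0;-0.008 0 0.0027 0 0 0;-0.008 0 0.0027 0 0 0'; done
```

```text
time_s: 17.43
ee_pos: [388.3, 4.2, 41.7]
ee_rot: [-180.0, 19.5, 168.4]
force: [-5.5, 2.5, 1.3]
gripper_width: 0.8
```

```bash
python3 -m jog '-0.001 0 -0.006 0 0 0;-0.004 0 -0.013 0 0 0;-0.008 0 -0.020 0 0 0;-0.012 0 -0.026 0 0 0;-0.012 0 -0.026 0 0 0'
python3 - <<'E'
from h import *
show(); cr((-26.7,41.6),(-21,55.3),(-11.9,67.1),(0,76.2),(8.9,80.4),al=70)
im=grab_frame("side")[:,:,::-1]; im2=grab_frame("top")[:,:,::-1]
cv2.imwrite("pics/s5.png",np.hstack([cv2.resize(im[150:250,200:290],(400,444),interpolation=2),cv2.resize(im2[200:270,170:260],(400,444),interpolation=2)]))
E
```

```text
time_s: 17.85
ee_pos: [388.6, 3.8, 56.0]
ee_rot: [-179.9, 19.4, 168.4]
force: [-2.9, 0.7, 1.5]
gripper_width: 0.6
17.85 [388.6   3.8  56. ] [-179.9   19.4  168.4] F [-2.9  0.7  1.5] w 0.6
-0.0004 0.0019 -0.0016 -0.0017 -0.0064 -0.0019
-0.0203 0.0019 -0.0236 -0.0017 -0.0064 -0.0019
-0.0453 0.0020 -0.0398 -0.0017 -0.0064 -0.0019
-0.0738 0.0020 -0.0491 -0.0017 -0.0064 -0.0019
-0.0933 0.0021 -0.0511 -0.0017 -0.0064 -0.0019
```

View pics/s5.png

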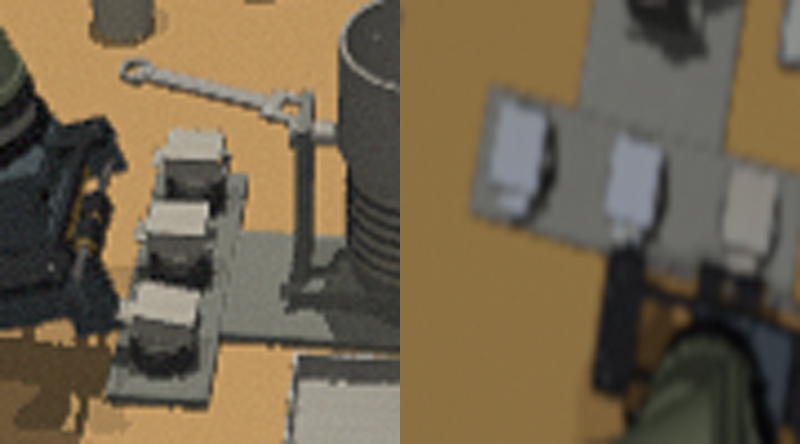

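Cap 3's shade in the top view changed, which suggests it has tilted a little. I'll go on along the arc and check again.

```bash
python3 -m jog '-0.004 0.001 -0.008 0 0 0;-0.011 0.002 -0.016 0 0 0;-0.020 0.002 -0.0236 0 0 0;-0.032 0.002 -0.032 0 0 0;-0.045 0.002 -0.040 0 0 0;-0.045 0.002 -0.040 0 0 0'
python3 - <<'E'
from h import *
show(); cr((-11.9,67.1),(0,76.2),(8.9,80.4),al=70)
im=grab_frame("side")[:,:,::-1]; im2=grab_frame("top")[:,:,::-1]
cv2.imwrite("pics/s6.png",np.hstack([cv2.resize(im[150:250,200:290],(400,444),interpolation=2),cv2.resize(im2[200:270,170:260],(400,444),interpolation=2)]))
E
```

```text
time_s: 18.45
ee_pos: [405.0, 1.9, 83.1]
ee_rot: [-180.0, 19.6, 168.4]
force: [-0.1, -0.7, 0.2]
gripper_width: 0.6
18.45 [405.    1.9  83.1] [-180.    19.6  168.4] F [-0.1 -0.7  0.2] w 0.6
0.0037 -0.0009 0.0003 -0.0010 -0.0041 -0.0019
-0.0248 -0.0009 -0.0088 -0.0010 -0.0041 -0.0019
-0.0444 -0.0008 -0.0107 -0.0010 -0.0041 -0.0019
```

View pics/s6.png

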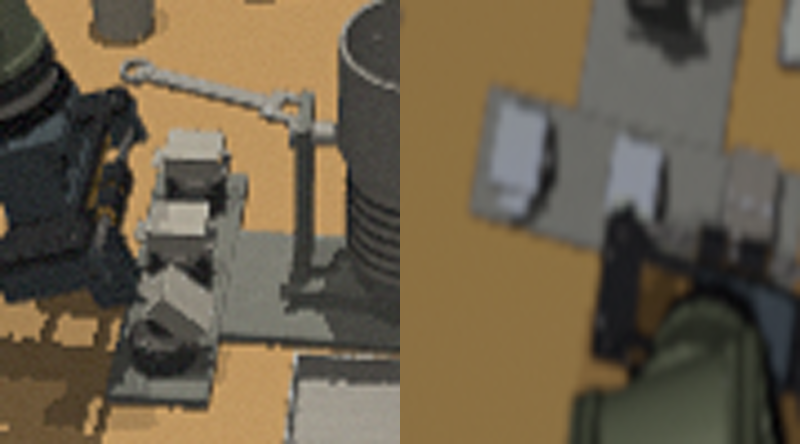

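Cap 3 is clearly opening (about 45°), with the finger under its lip. I'll continue to about 70°.

```bash
python3 -m jog '-0.006 0 -0.004 0 0 0;-0.015 0 -0.007 0 0 0;-0.025 0 -0.0088 0 0 0;-0.035 0 -0.010 0 0 0;-0.0444 0 -0.0107 0 0 0;-0.046 0 -0.0107 0 0 0;-0.046 0 -0.0107 0 0 0'
python3 - <<'E'
from h import *
show(); cr((8.9,80.4),(10.4,80.8),al=70)
im=grab_frame("side")[:,:,::-1]; im2=grab_frame("top")[:,:,::-1]
cv2.imwrite("pics/s7.png",np.hstack([cv2.resize(im[140:250,200:290],(400,489),interpolation=2),cv2.resize(im2[195:275,170:260],(400,489),interpolation=2)]))
for q in ("cap_3_top","cap_3_hinge"):
  for d in tip_of(q,"side"): print(q,np.round(d["location"],1),round(d["confidence"],2))
E
```

```text
time_s: 19.13
ee_pos: [423.4, -2.2, 94.9]
ee_rot: [-179.9, 19.5, 168.4]
force: [-0.1, -1.0, 0.2]
gripper_width: 0.5
19.13 [423.4  -2.2  94.9] [-179.9   19.5  168.4] F [-0.1 -1.   0.2] w 0.5
-0.0008 -0.0002 -0.0012 -0.0014 -0.0056 -0.0020
-0.0039 -0.0002 -0.0010 -0.0014 -0.0056 -0.0020
cap_3_top [245.2 217.3] 0.69
cap_3_hinge [298.3 150.1] 0.7
cap_3_hinge [244.5 224.2] 0.5
```

View pics/s7.png

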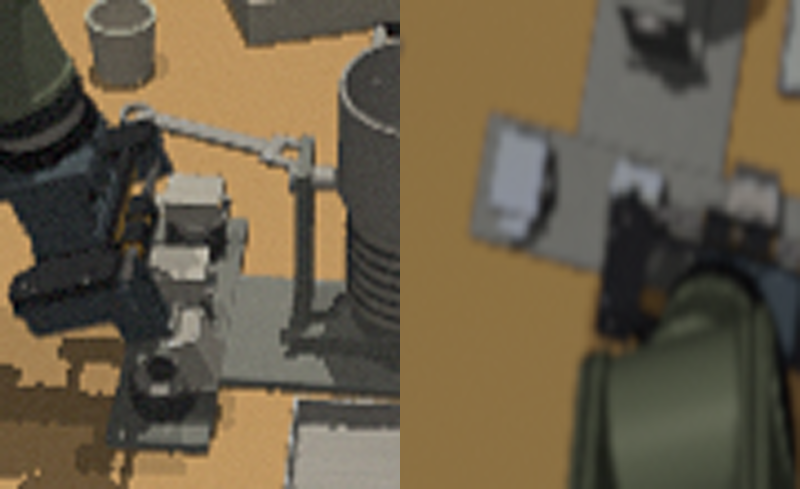

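The side view shows the hex head uncovered at crop (158,370), with cap 3 standing steep on the fingertip and caps 1 and 2 closed. Next I'll check the angle from the picture geometry.

```bash
python3 - <<'E'
from h import *
xg=np.array([.9803,-.1977,0]);c0=np.array([437,-5,0])
f=lambda X,Z:c0+X*xg+np.array([0,0,Z])
def pt(x,z,th): # closed coords rel hinge
    a=np.radians(th); return f(24+x*np.cos(a)+z*np.sin(a),39-x*np.sin(a)+z*np.cos(a))
cr_=lambda p:(proj("side",p)-[200,140])*4.444
for th in (50,60,70,80): print(th,"top px",proj("side",pt(-24,22,th)).round(1),"crop",cr_(pt(-24,22,th)).round(),"far top edge",cr_(pt(-2,22,th)).round(),"near top edge",cr_(pt(-46,22,th)).round(),"lip",cr_(pt(-57,0,th)).round())
a=np.radians(70);s=state();p=np.array(s["ee_pos"])-c0
print("tip corner",p@xg+22*np.cos(a)+16*np.sin(a), p[2]-22*np.sin(a)+16*np.cos(a))
E
```

```text
50 top px [243.1 216.6] crop [192. 341.] far top edge [212. 359.] near top edge [171. 321.] lip [138. 325.]
60 top px [244.9 216.9] crop [200. 342.] far top edge [216. 363.] near top edge [183. 321.] lip [149. 320.]
70 top px [246.6 217.4] crop [207. 344.] far top edge [218. 366.] near top edge [196. 322.] lip [161. 316.]
80 top px [248.2 218.2] crop [214. 347.] far top edge [220. 370.] near top edge [208. 324.] lip [175. 315.]
tip corner 7.725939334819268 79.26981429305772
```

```bash
python3 -m jog '-0.005 0 0.001 0 0 0;-0.009 0 0.002 0 0 0;-0.009 0 0.002 0 0 0;-0.009 0 0.002 0 0 0'
python3 - <<'E'
from h import *
show(); im=grab_frame("side")[:,:,::-1]; im2=grab_frame("top")[:,:,::-1]
cv2.imwrite("pics/s8.png",np.hstack([cv2.resize(im[90:260,190:340],(400,453),interpolation=2),cv2.resize(im2[110:270,150:300],(400,453),interpolation=2)]))
xg=np.array([.9803,-.1977,0]);p=np.array(state()["ee_pos"])-np.array([437,-5,0]);a=np.radians(70)
print("angle est",np.degrees(np.arctan2(p[2]-22*np.sin(a)+16*np.cos(a)-39,24-(p@xg+22*np.cos(a)+16*np.sin(a)))))
for d in tip_of("cap_3_top","side"): print(np.round(d["location"],1),round(d["confidence"],2))
E
```

```text
time_s: 19.67
ee_pos: [427.1, -3.0, 95.0]
ee_rot: [-179.9, 19.4, 168.4]
force: [-0.3, 0.5, -1.4]
gripper_width: 0.3
19.67 [427.1  -3.   95. ] [-179.9   19.4  168.4] F [-0.3  0.5 -1.4] w 0.3
angle est 73.90624516020621
[249.  219.3] 0.72
```

View pics/s8.png

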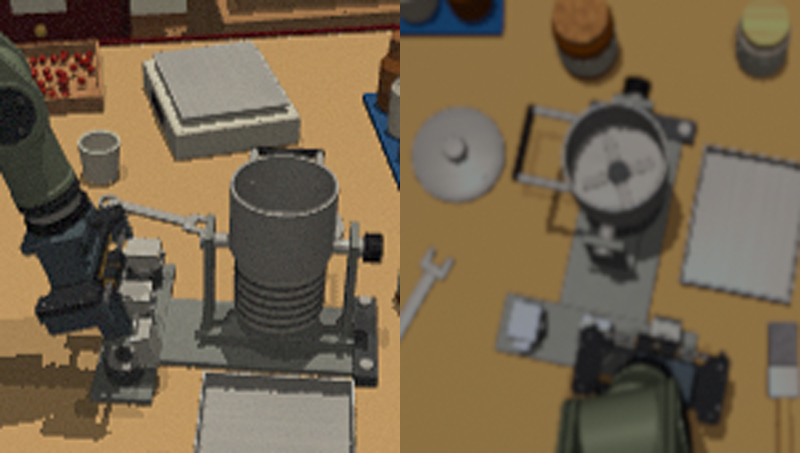

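```bash
python3 -c "
from h import *
print(job_done()); show()"
```

```text
the job is handed in; nothing more can be done
None
the job is handed in; nothing more can be done
```

I tipped the drum, found the loose bolt (bolt 3, the right-hand one) and handed the job in at about 19.7 s. The arm was still holding that bolt's cap open, at an estimated 74°.

- **Drum:** I tipped it to about 45° and held it there for roughly 2.4 s. I then pushed it back against the upright stop, ending in the same pose as the first push to within 1 mm. The tilt estimates disagree slightly: 44.4–45.5° from the gripper position and about 47° from the side picture.
- **Bolts:**

| Bolt | Push | Result |
|---|---|---|
| 1 (left) | 33 N | no give: tight |
| 2 (middle) | 16 N | no give: tight |
| 3 (right) | light push | sank about 9 mm: loose |

- **Cap 3:** I lifted it by its lip with the closed fingertips. The final angle is 74° from the tool position; the detected cap position suggested about 80°. The force at the finger was about 1.5 N at the end and had no upward pull.
- **Other checks:** The last pictures show cap 1 closed. Cap 2 looked closed from the side but was partly hidden by the gripper from above. The drum was upright and nothing looked moved.
- **Not measured:** I did not check that bolt 3 stayed fully down after its cap opened. I infer it from the low forces while lifting, which peaked at 5.5 N forward.

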